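# Hang the wide bar carrier at the photo mark

### The arm

A 6-joint arm with a two-finger parallel gripper is mounted at the origin on the work surface. World frame = base frame: x ahead of the robot, y to its left, z up, the work surface at z = 0. Lengths are in m, angles in rad, forces in N, time in s.
With the tool pointing down it reaches from about 0.35 to 0.775 m from the base axis. Payload 7.3 kg.
Tool frame: the origin (TCP) lies on the centre line of the jaws, within the pads' length; the fingertips stand 17 mm ahead of it and the grasp point (between the pads) lies 2 mm behind it (robot.tcp_to_tips is the distance from the TCP to the fingertips, in m); z points along the fingers, y is the line along which they close (so a half turn about z gives the same grasp; the last joint's range is limited). The gripper opens to 92 mm and grips with 3 to 60 N. Pads are 19 mm wide; open, the fingers measure 130 mm over their backs; the gripper's body (75 mm by 190 mm) begins 47 mm behind the grasp point.
Start: joints at [1.008, 0.342, 1.524, -0, 1.275, -0.146], TCP at [0.213, 0.48, 0.244] pointing down, gripper open.
Joint ranges: [-2.53, 2.53], [-0.77, 2.02], [0.04, 2.7], [-1, 4.14], [0.28, 2.66], [-3.11, 3.11]. Speed limits (rad/s): [2.57, 2.57, 3.14, 3.14, 3.14, 3.14].

### API

Orientations are given as [roll, pitch, yaw] about the fixed x, y, z axes, in that order (R = Rz(yaw) Ry(pitch) Rx(roll)).
In Python, from cell import robot gives the robot as it stands. The module is installed in compiled form; this text tells all that it offers.
- The arm moves only by the tool carry_out, never from a script. Its argument "commands" is a list of rows, each a list of 3 entries, a list of its own where there are three numbers: the shift along the tool's x, y, z in m, then the turn about the tool's z in rad, then the opening, from 0 (shut) to 1 (fully open). In form: [[[dx, dy, dz], yaw, claw], ...]. A call has 1 to 20 rows; each row shifts and turns the commanded pose from where the row before left it, along the tool's axes as they then stand; what a row does not reach is not made up. A row lasts 1/8 s, in which the tool goes at most 62.5 mm and 10.7 degrees, less where a joint would pass 70% of its speed; a pose out of reach is approached as far as the arm can. A call is refused whole if a number of a shift passes 0.0625 or a number of a turn 0.188, either way. A call with a gripper value outside its range is refused whole. The fingers move at their own pace and stop on an object; "newtons" is the grip in N (left out, the last holds). Time passes only in rows, so rows that do not move let the fingers close. It gives the time, the measured TCP pose, the force, the opening and the grip force at its end, in the units of the state.
- robot.observe(): the state, without advancing time (a new reading comes with each control period).
- robot.read_camera(name): name is "side" or "top"; returns a dict with "pixels" (400x640x3 uint8, red, green, blue), "fx", "fy", "cx", "cy" (pixels), "view" (4x4, takes a point from world to camera coordinates). Camera axes: x right, y up, looking along -z (the intrinsics and any distortion apply to the point x, -y, -z); pixel columns grow to the right and rows downward; lengths in m; the calibration is good to about 2 mm. A picture is of the moment at which its call begins. There is no depth.
- robot.hand_in(): hands the job in; it is judged then, once.
Trained networks look in a picture, given as the dict that the camera call returned (one of the last four; its "shot" number tells which), for a name from the list of things; names that differ only in an ending like _2 or _b are one class to them, and where a whole thing is asked for, a point or a joint stands for the part that bears it (a point fixed in the world has none). Each returns a list of dicts, best first, with "p" (0 to 1); they miss things now and then, are a little off and sometimes report something else, mostly with a low value. They report only what shows in the picture. A call takes as long as a camera call.
- robot.find_in(picture, name): "at" ([column, row] in pixels, amid what is visible of it).
- robot.tip_of(picture, name): "at" ([column, row] in pixels: a listed point, or the origin of a listed thing).
The state is a dict: "time": time; "qpos": joint angles; "qvel": joint speeds; "joint_efforts": joint torques, N m; "tool_pos": TCP position; "tool_rot": TCP orientation; "contact_force": force on the tool from outside, world axes, zero at the start; "torque": the same for the moment, N m; "opening": finger opening in m; "grip_force": force on a finger pad.
Only numpy, scipy, OpenCV 4.12 (cv2) and the standard library are available. Lean on these libraries where they do the work, as an engineer would, in place of code of your own. Each camera call takes 0.05 s, during which the arm holds its last target. There are 200 camera calls.

### The job

Take the wide carrier (not the narrow one) by the black post on its top, hook it over the steel rail at least 8 cm to one side of the dark tape mark, and slide it along the rail, without lifting it off again, until it hangs at the mark. Leave it hanging straight and still at the mark, and leave the narrow carrier standing where it is.

Things in the scene. Friction and masses are not known exactly. Their poses are not given: they have to be found in the camera images.
- wide_grip (a point): Centre of the 22x22x46 mm black post atop the WIDE carrier (110 mm wide, ~0.34 kg, stands on the table, this point 170 mm up). Here z up, y along width, x to lip and tray (away from robot, yaw ±0.3). Under the post a down-open hook, 30 mm wide: mouth x ±18, inside apex z -26, free lip at x 18..22 down to z -58; back plate at x -22..-18; bottom tray x -22..48, top z -158 (all mm). Post spans z -24..22.
- narrow_grip (a point): Centre of the same post on the NARROW carrier: same shape and height, but back plate and tray only 56 mm wide. It must stay standing where it is. A gold bear figurine (113 mm tall, 80 mm across, not listed) stands in the same row; the three are in any order, 120 mm or more apart between centres.
- rail_mid (a point): Middle of the fixed steel rail, on its axis, 190 mm above the table: round bar, 12 mm thick, 500 mm long along this y, a post at each end, free for y ±200 mm. x level across it, away from the robot; z up. It enters the hook sideways from the carrier's x side, between lip and tray; then lower. Hung, the carrier balances upright with its post centre 32 mm above this axis.
- mark (a point): The mark: centre of a band of black tape 16 mm wide round the rail, on the rail's axis. Axes as for the rail. A thin dark pointer post, 188 mm tall with a base 44 mm across, stands on the table at the same place along the rail, 90 mm beyond it (x = +90 mm here). The mark lies within 100 mm of the rail's middle, on either side.

How it is judged:
On the way:
1. the wide carrier is hooked over the rail, 8 cm or more along it from the mark (z of wide_grip in the frame of rail_mid between 0.02 and 0.046 m and x of wide_grip in the frame of rail_mid between -0.02 and 0.02 m and y of wide_grip in the frame of rail_mid between -0.24 and 0.24 m and (y of wide_grip in the frame of mark above 0.08 m or y of wide_grip in the frame of mark below -0.08 m)), for 0.1 s.
At the end, for the whole second after the job is handed in: The wide carrier hangs seated on the rail, its post within 15 mm of the mark along and across the rail and 24 to 38 mm above the rail's axis, upright within 0.2 rad, in line with the rail within 0.26 rad, at rest (under 0.05 m/s); the narrow one's post is within 30 mm of its start (y of wide_grip in the frame of mark between -0.015 and 0.015 m and x of wide_grip in the frame of mark between -0.015 and 0.015 m and z of wide_grip in the frame of mark between 0.024 and 0.038 m and angle between wide_grip's own z axis and vertical below 0.2 rad and angle between the y axis of wide_grip and the y axis of mark, either way round below 0.26 rad and linear speed of wide below 0.05 m/s and distance of narrow_grip from where it was at the start of the episode below 0.03 m); the robot touches nothing.
It fails at once if the wide carrier is put over the rail, or lifted off it, within 5 cm of the mark instead of being slid there (z of wide_grip in the frame of mark above 0.055 m and x of wide_grip in the frame of mark between -0.022 and 0.022 m and y of wide_grip in the frame of mark between -0.05 and 0.05 m).
It fails at once if the narrow carrier is taken away or knocked over (distance of narrow_grip from where it was at the start of the episode above 0.05 m or angle between narrow_grip's own z axis and vertical above 0.5 rad).
It also fails if it takes over 48 s, if anything falls off the work surface, if the arm or the gripper's body presses on something with over 40 N, if the wrist force passes 120 N, or if a joint passes its speed limit or range.

## Working session

There is one attempt and no reset: what is moved stays moved. The work goes in short steps, Python scripts to look and compute and a tool call to move; the robot and the scene stay as the last step left them, time stands still between calls to the robot, and variables do not carry over. Pictures are saved under pics/ and viewed, at most 10 in all, crops included, and the job is handed in when it is done.

Besides the shell and the picture viewer there is one more tool, called as a command line: name --argument value ..., lists and objects as JSON in quotes. carry_out: Moves the arm, as the interface text tells. Its arguments: {"type":"object","properties":{"commands":{"type":"array"},"newtons":{"type":"number"}},"required":["commands"]}

```bash
mkdir -p pics; cat > h.py <<'E'
import numpy as np, cv2
from cell import robot
def ray(c,px):
    V=np.array(c["view"]); R=V[:3,:3]; o=-R.T@V[:3,3]
    d=R.T@np.array([(px[0]-c["cx"])/c["fx"],-(px[1]-c["cy"])/c["fy"],-1.]); return o,d/np.linalg.norm(d)
def tri(rs):
    A=sum(np.eye(3)-np.outer(d,d) for o,d in rs); b=sum((np.eye(3)-np.outer(d,d))@o for o,d in rs)
    p=np.linalg.solve(A,b); return p,[np.linalg.norm((np.eye(3)-np.outer(d,d))@(p-o)) for o,d in rs]
def atz(r,z): o,d=r; return o+d*(z-o[2])/d[2]
def proj(c,p):
    q=np.array(c["view"])@np.r_[p,1]; return np.array([c["cx"]+c["fx"]*q[0]/-q[2], c["cy"]+c["fy"]*q[1]/q[2]])
E
python3 - <<'E'
from h import *
C={n:robot.read_camera(n) for n in("side","top")}
print([k for k in C["side"]])
for n,c in C.items():
    cv2.imwrite(f"pics/{n}0.png",c["pixels"][:,:,::-1])
    print(n,c["fx"],c["cx"],c["cy"],{k:c[k] for k in c if k not in("pixels","view")}, ray(c,(320,200)))
    for t,z in(("wide_grip",.17),("narrow_grip",.17),("rail_mid",.19),("mark",.19)):
        for d in robot.tip_of(c,t)[:3]: print(n,t,np.round(d["at"],1),round(d["p"],2),np.round(atz(ray(c,d["at"]),z),3))
print(robot.observe())
E
```

```text
['pixels', 'fx', 'fy', 'cx', 'cy', 'view', 'shot']
side 379.08002535864966 323.6052468881353 200.26141292691617 {'fx': 379.08002535864966, 'fy': 379.08002535864966, 'cx': 323.6052468881353, 'cy': 200.26141292691617, 'shot': 1} (array([ 0.14905303, -0.44779725,  0.59869396]), array([ 0.55666542,  0.63604996, -0.53438193]))
side wide_grip [287.9 253.8] 0.97 [ 0.439 -0.029  0.17 ]
side narrow_grip [228.1 206.4] 0.87 [0.441 0.176 0.17 ]
side rail_mid [336.7 192.4] 0.65 [0.62  0.037 0.19 ]
side mark [316.6 183.8] 0.77 [0.613 0.093 0.19 ]
top 387.80440282576427 311.130920232654 195.748971825865 {'fx': 387.80440282576427, 'fy': 387.80440282576427, 'cx': 311.130920232654, 'cy': 195.748971825865, 'shot': 2} (array([0.4624744 , 0.00535482, 0.87719497]), array([ 1.06137213e-01, -9.73356181e-04, -9.94351017e-01]))
top narrow_grip [227.7 263.7] 0.56 [0.427 0.175 0.17 ]
top rail_mid [303.9 155.6] 0.9 [0.617 0.031 0.19 ]
top mark [270.3 159.7] 0.71 [0.612 0.092 0.19 ]
{'time': 0.5, 'qpos': array([ 1.00802761e+00,  3.42009433e-01,  1.52414871e+00, -1.31135051e-05,
        1.27539203e+00, -1.45994723e-01]), 'qvel': array([ 4.57079041e-04,  1.14800327e-03, -5.64755575e-04, -6.90142321e-04,
       -1.05850387e-03,  3.89873239e-05]), 'joint_efforts': array([-1.11199512e-03, -4.30816126e+01, -2.44310349e+01,  7.17968540e-02,
        4.90576483e-02, -1.32186145e-06]), 'tool_pos': array([0.21250589, 0.48006619, 0.24371858]), 'tool_rot': array([3.14155245e+00, 1.85919755e-05, 2.72482248e+00]), 'contact_force': array([ 0.74176553,  0.02436255, -0.23641511]), 'torque': array([ 0.07829645, -0.03093797, -0.0005985 ]), 'grip_force': 0.0, 'opening': 0.09133258755107368}
```

View pics/side0.png

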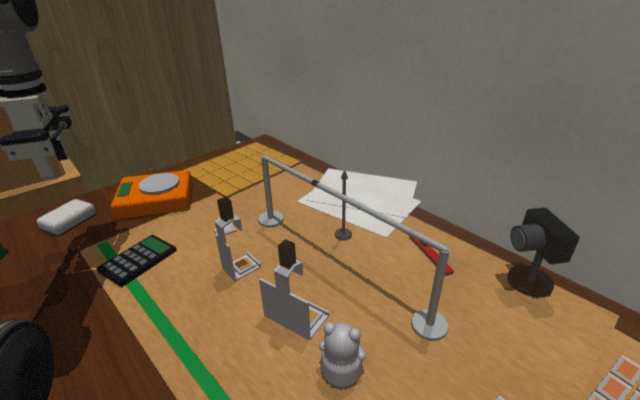

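View pics/top0.png

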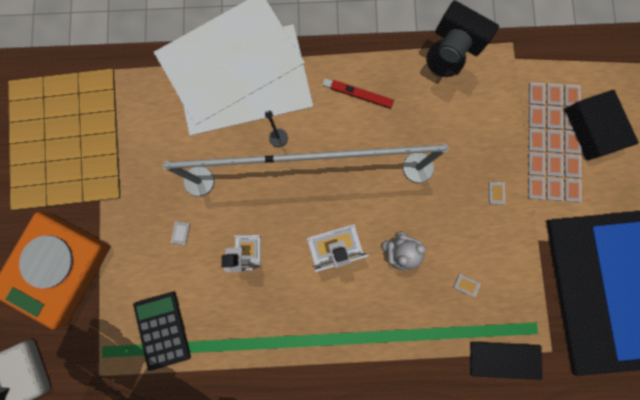

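The side view shows the narrow carrier's post at (226,209), the wide one's at (287,253), and the tape at (315,182). In the top view the posts are at (231,261) and (340,254), and the tape is at (269,159). The bear stands to the right of the wide carrier. I'll zoom in to get the wide carrier's yaw.

```bash
python3 - <<'E'
from h import *
t=cv2.imread("pics/top0.png")[215:285,290:390]; s=cv2.imread("pics/side0.png")[230:340,250:340]
a=cv2.resize(t,None,fx=4,fy=4,interpolation=cv2.INTER_CUBIC); b=cv2.resize(s,None,fx=4,fy=4,interpolation=cv2.INTER_CUBIC)
o=np.zeros((440,770,3),np.uint8); o[:280,:400]=a; o[:440,405:765]=b; cv2.imwrite("pics/crop1.png",o)
S=robot.read_camera("side");T=robot.read_camera("top")
P={"wide":((287.9,253.8),(340,254)),"mark":((315.5,183),(269,159)),"L":((265,158),(166,165)),"R":((442,249),(446,149))}
for k,(u,v) in P.items():
    p,e=tri([ray(S,u),ray(T,v)]); print(k,p.round(4),np.round(e,4))
for z in(.17,.192): print(atz(ray(T,(340,254)),z),atz(ray(S,(287.9,253.8)),z))
E
```

```text
wide [ 0.4392 -0.0283  0.1696] [0.0002 0.0002]
mark [0.6126 0.0947 0.1915] [0.0005 0.0005]
L [0.6102 0.2839 0.1856] [0.0007 0.0007]
R [ 0.6169 -0.2197  0.1956] [0.0033 0.0033]
[ 0.43903752 -0.02823158  0.17      ] [ 0.43898274 -0.02887403  0.17      ]
[ 0.43976661 -0.02718675  0.192     ] [ 0.42410393 -0.05037261  0.192     ]
```

View pics/crop1.png

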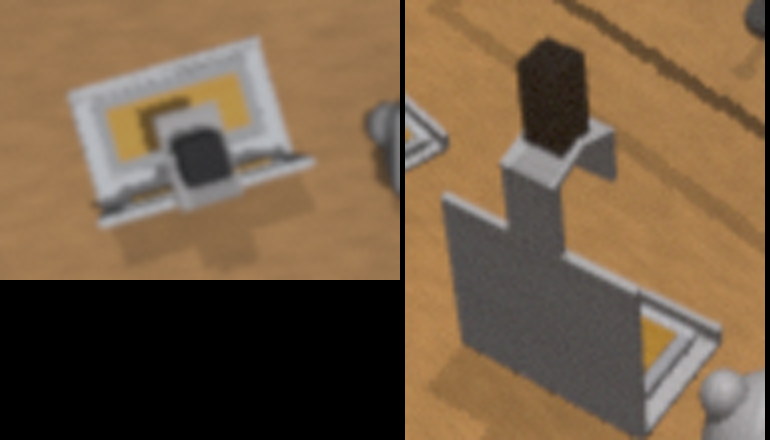

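```bash
python3 - <<'E'
from h import *
T=robot.read_camera("top")
for z,u,v in((.012,(70,93),(260,38)),(.1,(98,226),(314,160)),(.19,((166-290)*4,(165-215)*4),((446-290)*4,(149-215)*4))):
    a,b=[atz(ray(T,(290+(p[0]-1.5)/4,215+(p[1]-1.5)/4)),z) for p in(u,v)]; d=a-b; print(a.round(3),b.round(3),np.arctan2(-d[0],d[1]),np.hypot(*d[:2]))
yaw=2.7248; x=np.array([np.cos(yaw),np.sin(yaw)]);y=np.array([np.sin(yaw),-np.cos(yaw)])
d=np.array([.439,-.0285])-[.2125,.4801]; print(d@x,d@y)
E
```

```text
[0.471 0.036 0.012] [ 0.499 -0.071  0.012] 0.25084520959603124 0.10983004835862838
[0.405 0.021 0.1  ] [ 0.434 -0.087  0.1  ] 0.2646818995825424 0.11151878315715746
[0.609 0.283 0.19 ] [ 0.621 -0.224  0.19 ] 0.02348385353874898 0.5069716203216802
-0.41300622410481086 -0.3733658646029211
```

carry_out --commands '[[[-0.0344,-0.0311,0],0,1],[[-0.0344,-0.0311,0],0,1],[[-0.0344,-0.0311,0],0,1],[[-0.0344,-0.0311,0],0,1],[[-0.0344,-0.0311,0],0,1],[[-0.0344,-0.0311,0],0,1],[[-0.0344,-0.0311,0],0,1],[[-0.0344,-0.0311,0],0,1],[[-0.0344,-0.0311,0],0,1],[[-0.0344,-0.0311,0],0,1],[[-0.0344,-0.0311,0],0,1],[[-0.0344,-0.0311,0],0,1],[[0,0,0],-0.168,1],[[0,0,0],-0.168,1],[[0,0,0],-0.168,1],[[0,0,0],-0.168,1],[[0,0,0],0,1]]' --newtons 35

```text
time: 2.78
tool_pos: [0.4389, -0.0283, 0.2438]
tool_rot: [-3.142, 0.0, -2.888]
contact_force: [-0.4, -0.1, -0.1]
opening: 0.0921
grip_force: 0.0
```

carry_out --commands '[[[0,0,0.03],0,1],[[0,0,0.02],0,1],[[0,0,0.012],0,1],[[0,0,0.009],0,1],[[0,0,0],0,0],[[0,0,0],0,0],[[0,0,0],0,0],[[0,0,0],0,0],[[0,0,0],0,0],[[0,0,0],0,0]]'

```text
time: 4.03
tool_pos: [0.439, -0.0283, 0.1728]
tool_rot: [3.142, 0.0, -2.886]
contact_force: [-0.3, -0.2, -0.1]
opening: 0.0363
grip_force: 0.0
```

```bash
python3 - <<'E'
from h import *
c=robot.read_camera("side"); o=robot.observe(); print(o["tool_pos"],o["opening"],o["grip_force"])
cv2.imwrite("pics/side1.png",cv2.resize(c["pixels"][130:370,180:480,::-1],None,fx=2.5,fy=2.5))
E
```

```text
[ 0.43891167 -0.02830204  0.17274112] 0.032595155244554606 0.0
```

View pics/side1.png

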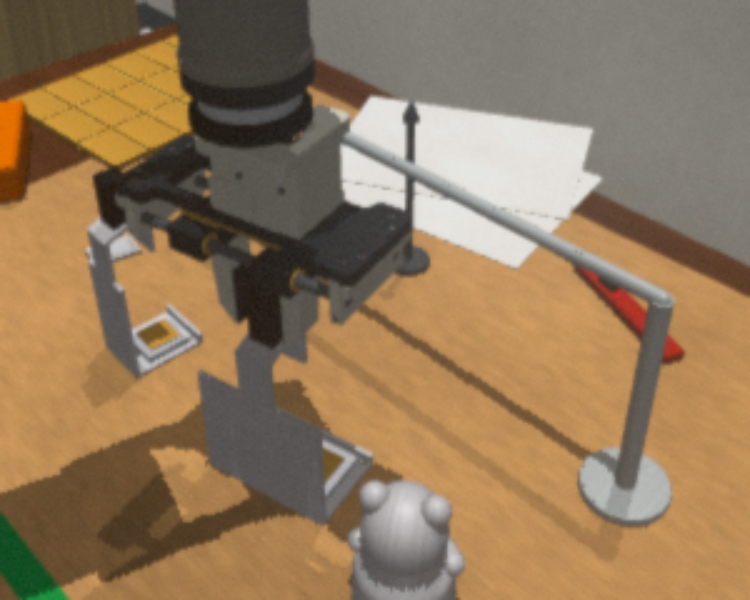

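The jaws straddle the wide carrier's post at about (265,300) in the crop, and the narrow carrier is clear at (110,250). I'll finish closing and lift.

carry_out --commands '[[[0,0,0],0,0],[[0,0,0],0,0],[[0,0,0],0,0],[[0,0,0],0,0],[[0,0,-0.01],0,0],[[0,0,-0.02],0,0],[[0,0,-0.025],0,0],[[0,0,-0.025],0,0],[[0,0,-0.02],0,0],[[0,0,-0.01],0,0],[[0,0,0],0.08,0],[[0,0,0],0.08,0],[[0,0,0],0.075,0],[[0,0,0],0,0],[[0,0,0],0,0]]'

```text
time: 5.95
tool_pos: [0.4387, -0.0283, 0.2825]
tool_rot: [3.141, -0.001, -3.12]
contact_force: [-0.3, -1.0, -3.7]
opening: 0.0218
grip_force: 35.0
```

```bash
python3 - <<'E'
from h import *
S=robot.read_camera("side"); T=robot.read_camera("top"); o=robot.observe(); print(o["tool_pos"],o["tool_rot"],o["opening"],o["grip_force"])
im=np.zeros((480,800,3),np.uint8)
im[:,:400]=cv2.resize(S["pixels"][120:360,220:420,::-1],None,fx=2,fy=2)
im[:400,400:]=cv2.resize(T["pixels"][100:300,240:440,::-1],None,fx=2,fy=2)
cv2.imwrite("pics/lift.png",im)
for n,c in(("side",S),("top",T)):
    for t in("wide_grip","narrow_grip","mark","rail_mid"):
        for d in robot.tip_of(c,t)[:1]: print(n,t,np.round(d["at"],1),round(d["p"],2),np.round(atz(ray(c,d["at"]),{"w":.28,"n":.17}.get(t[0],.19)),3))
E
```

```text
[ 0.43880759 -0.02828714  0.28257789] [ 3.14145134e+00 -3.23190248e-04 -3.12047945e+00] 0.021697817873894486 34.99717175960541
side wide_grip [283.6 200.4] 0.6 [ 0.439 -0.03   0.28 ]
side narrow_grip [226.5 206.1] 0.92 [0.439 0.179 0.17 ]
side rail_mid [334.1 194.8] 0.77 [0.609 0.034 0.19 ]
top narrow_grip [229.3 265.7] 0.76 [0.424 0.172 0.17 ]
top mark [268.  158.9] 0.8 [0.614 0.096 0.19 ]
top rail_mid [302.1 156.5] 0.62 [0.616 0.034 0.19 ]
```

View pics/lift.png

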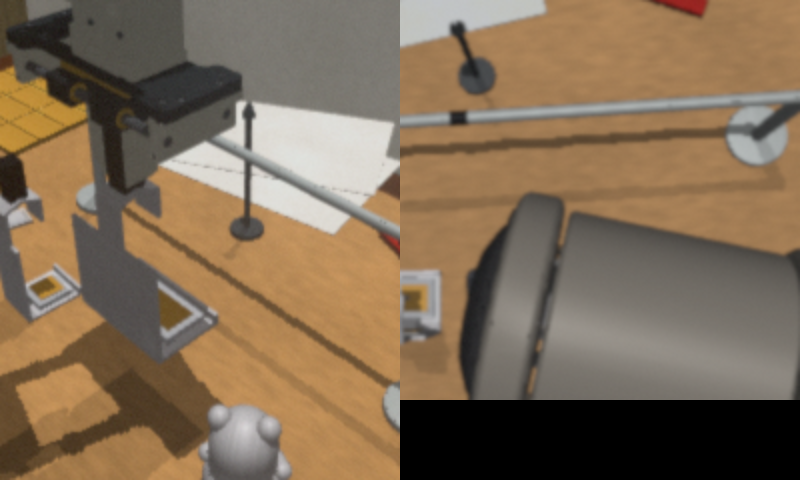

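The carrier hangs upright in the jaws in front of the rail, at side crop (130,260). The tape shows at (458,117) in the right half. Next I go forward under the lip and then lower.

carry_out --commands '[[[-0.015,0,0],0,0],[[-0.03,0,0],0,0],[[-0.03,0,0],0,0],[[-0.03,0,0],0,0],[[-0.03,0,0],0,0],[[-0.025,0,0],0,0],[[-0.016,0,0],0,0],[[0,0,0],0,0],[[0,0,0],0,0]]'

```text
time: 7.58
tool_pos: [0.6146, -0.0246, 0.2823]
tool_rot: [3.141, -0.001, -3.121]
contact_force: [-0.6, 0.5, -4.4]
opening: 0.0217
grip_force: 35.0
```

```bash
python3 - <<'E'
from h import *
S=robot.read_camera("side"); o=robot.observe(); print(o["tool_pos"],o["contact_force"])
cv2.imwrite("pics/over.png",cv2.resize(S["pixels"][100:300,260:460,::-1],None,fx=3,fy=3,interpolation=cv2.INTER_CUBIC))
E
```

```text
[ 0.6144908  -0.02465459  0.28256724] [-0.47388527  0.48510183 -3.07253972]
```

View pics/over.png

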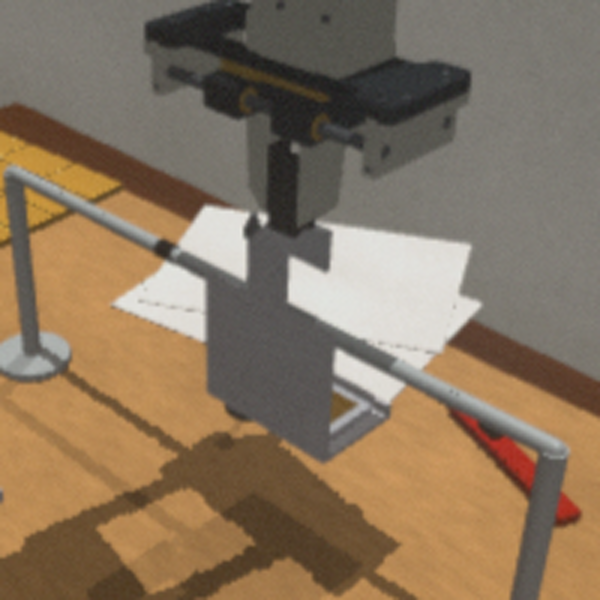

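The rail runs behind the back plate, between about (205,265) and (335,335), and below the lip. The tape is at (165,247), well to the left, so I lower here.

carry_out --commands '[[[0,0,0.012],0,0],[[0,0,0.016],0,0],[[0,0,0.014],0,0],[[0,0,0.008],0,0],[[0,0,0.004],0,0],[[0,0,0.001],0,0],[[0,0,0],0,0],[[0,0,0],0,0]]'

```text
time: 8.62
tool_pos: [0.615, -0.0247, 0.2281]
tool_rot: [-3.142, 0.001, -3.121]
contact_force: [0.3, -0.4, -4.1]
opening: 0.0215
grip_force: 35.0
```

carry_out --commands '[[[0,0,0.001],0,0],[[0,0,0.001],0,0],[[0,0,0.001],0,0],[[0,0,0],0,0]]'

```text
time: 9.12
tool_pos: [0.6149, -0.0247, 0.2248]
tool_rot: [3.142, 0.0, -3.121]
contact_force: [0.1, -0.2, -3.6]
opening: 0.022
grip_force: 35.0
```

carry_out --commands '[[[0,0,0.001],0,0],[[0,0,0],0,0]]'

```text
time: 9.38
tool_pos: [0.6152, -0.0248, 0.2245]
tool_rot: [-3.141, 0.002, -3.121]
contact_force: [0.1, 0.2, 3.0]
opening: 0.0218
grip_force: 35.0
```

carry_out --commands '[[[0,0,0.001],0,0],[[0,0,0],0,0]]'

```text
time: 9.62
tool_pos: [0.6154, -0.0248, 0.2244]
tool_rot: [-3.141, 0.003, -3.121]
contact_force: [-1.7, 0.6, 7.5]
opening: 0.0217
grip_force: 35.0
```

Contact is felt and the hook is seated. I back off 1.5 mm and slide towards the mark.

carry_out --commands '[[[0,0,-0.0015],0,0],[[0,0.006,0],0,0],[[0,0.012,0],0,0],[[0,0.016,0],0,0],[[0,0.018,0],0,0],[[0,0.018,0],0,0],[[0,0.016,0],0,0],[[0,0.012,0],0,0],[[0,0.007,0],0,0],[[0,0,0],0,0],[[0,0,0],0,0]]'

```text
time: 11.0
tool_pos: [0.6127, 0.0813, 0.2243]
tool_rot: [3.139, 0.0, -3.121]
contact_force: [1.8, 3.3, 2.2]
opening: 0.0219
grip_force: 35.0
```

```bash
python3 - <<'E'
from h import *
S=robot.read_camera("side"); T=robot.read_camera("top"); o=robot.observe(); print(o["tool_pos"],o["contact_force"])
im=np.zeros((450,800,3),np.uint8)
im[:,:450]=cv2.resize(S["pixels"][110:260,240:390,::-1],None,fx=3,fy=3,interpolation=cv2.INTER_CUBIC)
im[:400,450:800]=cv2.resize(T["pixels"][80:280,180:355,::-1],None,fx=2,fy=2)
cv2.imwrite("pics/slid.png",im)
for n,c in(("side",S),("top",T)):
    for t in("wide_grip","mark"):
        for d in robot.tip_of(c,t)[:2]: print(n,t,np.round(d["at"],1),round(d["p"],2),np.round(atz(ray(c,d["at"]),{"w":.222}.get(t[0],.19)),3))
E
```

```text
[0.61273339 0.08082373 0.22426597] [2.96403415 4.68523815 1.76584073]
side wide_grip [318.1 173. ] 0.95 [0.609 0.082 0.222]
top wide_grip [274.1 156.5] 0.77 [0.61  0.081 0.222]
```

View pics/slid.png

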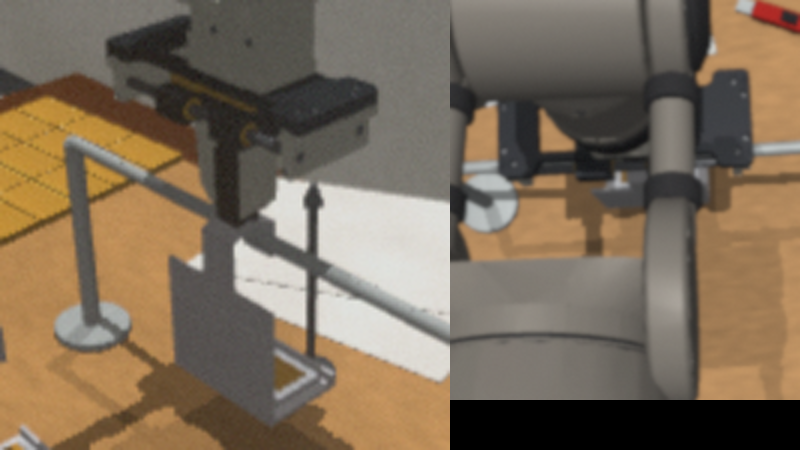

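The carrier hangs on the rail with its post at about (235,190), and the tape is hidden behind the hook. Earlier estimates put the mark at y≈0.094, so I slide another 13 mm, release and rise.

carry_out --commands '[[[0,0.006,0],0,0],[[0,0.005,0],0,0],[[0,0.002,0],0,0],[[0,0,0],0,0],[[0,0,0],0,0.3],[[0,0,0],0,0.45],[[0,0,0],0,0.6],[[0,0,0],0,0.7],[[0,0,0],0,0.8],[[0,0,0],0,0.8],[[0,0,0],0,0.8],[[0,0,-0.015],0,0.8],[[0,0,-0.03],0,0.8],[[0,0,-0.04],0,0.8],[[0,0,-0.03],0,0.8],[[0.05,0,-0.01],0,0.8],[[0.06,0,0],0,0.8],[[0.06,0,0],0,0.8],[[0.06,0,0],0,0.8]]'

```text
time: 13.68
tool_pos: [0.3806, 0.0885, 0.3503]
tool_rot: [3.141, 0.002, -3.121]
contact_force: [-0.3, -0.5, 1.1]
opening: 0.0737
grip_force: 0.0
```

```bash
python3 - <<'E'
from h import *
S=robot.read_camera("side"); T=robot.read_camera("top"); o=robot.observe(); print(o["tool_pos"],o["contact_force"])
im=np.zeros((450,800,3),np.uint8)
im[:,:450]=cv2.resize(S["pixels"][130:280,240:390,::-1],None,fx=3,fy=3,interpolation=cv2.INTER_CUBIC)
im[:400,450:800]=cv2.resize(T["pixels"][80:280,180:355,::-1],None,fx=2,fy=2)
cv2.imwrite("pics/rel.png",im)
for n,c in(("side",S),("top",T)):
    for t in("wide_grip","mark","narrow_grip"):
        for d in robot.tip_of(c,t)[:2]: print(n,t,np.round(d["at"],1),round(d["p"],2),np.round(atz(ray(c,d["at"]),{"w":.222,"n":.17}.get(t[0],.19)),3))
E
```

```text
[0.37750389 0.08881258 0.35063578] [ 0.50758946 -0.13156635  0.1310663 ]
side wide_grip [313.8 170.2] 0.6 [0.611 0.098 0.222]
side mark [228.1 204.2] 0.24 [0.432 0.154 0.19 ]
side narrow_grip [227.6 204.5] 0.86 [0.444 0.183 0.17 ]
top wide_grip [267.3 154.5] 0.56 [0.614 0.093 0.222]
top narrow_grip [228.9 263.3] 0.6 [0.428 0.173 0.17 ]
```

View pics/rel.png

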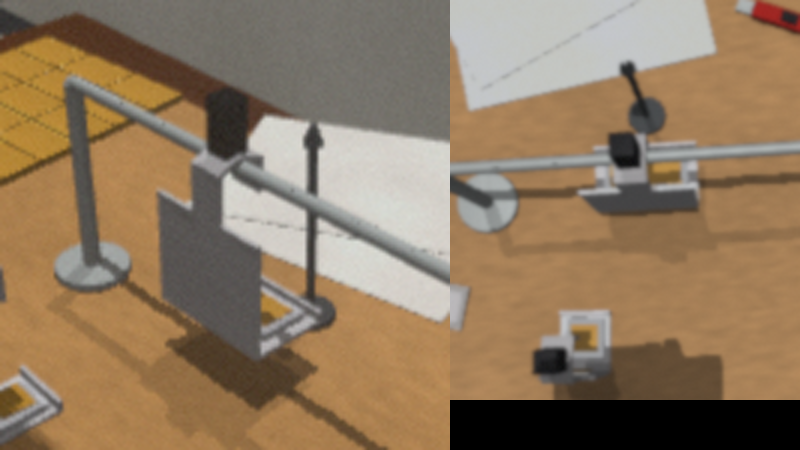

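The carrier hangs on the rail with its post at (228,120), free of the gripper, and the narrow carrier is still standing at (575,350). I let it settle for a second, check that it is still, and check position and tilt.

carry_out --commands '[[[0,0,0],0,0.8],[[0,0,0],0,0.8],[[0,0,0],0,0.8],[[0,0,0],0,0.8],[[0,0,0],0,0.8],[[0,0,0],0,0.8],[[0,0,0],0,0.8],[[0,0,0],0,0.8],[[0,0,0],0,0.8],[[0,0,0],0,0.8],[[0,0,0],0,0.8],[[0,0,0],0,0.8]]'

```text
time: 15.58
tool_pos: [0.3825, 0.0886, 0.3492]
tool_rot: [3.142, 0.0, -3.121]
contact_force: [-0.4, -0.2, 0.3]
opening: 0.0731
grip_force: 0.0
```

```bash
python3 - <<'E'
from h import *
S=robot.read_camera("side"); T=robot.read_camera("top")
for i in range(3): S2=robot.read_camera("side")
w=(slice(130,280),slice(280,360)); print("motion",np.abs(S["pixels"][w].astype(int)-S2["pixels"][w]).mean())
a,b=[[np.array(d["at"]) for d in robot.tip_of(c,"wide_grip")[:1]] for c in(S2,T)]
if a and b: print(tri([ray(S2,a[0]),ray(T,b[0])]))
m=np.array([.6126,.0945,.19])
# predicted corners of upright carrier at the mark, rail yaw .02: post top/bottom centre, plate bottom corners
for q in([0,0,.022],[0,0,-.024],[-.022,.055,-.17],[-.022,-.055,-.17],[.048,-.055,-.17]):
    c_,s_=np.cos(.02),np.sin(.02); p=m+[c_*q[0]-s_*q[1],s_*q[0]+c_*q[1],q[2]+.032]
    u=proj(S2,p); print("crop px",((u-[240,130])*3+1).round(0))
E
```

```text
motion 1.9694444444444446
(array([0.61219615, 0.09332458, 0.22290566]), [np.float64(0.000646166390788835), np.float64(0.0006461663907888407)])
crop px [226.  94.]
crop px [228. 152.]
crop px [166. 296.]
crop px [261. 359.]
crop px [326. 318.]
```

The predicted corners of an upright carrier at the mark match the picture: (166,296), (261,359) and (326,318). The post measures z 0.223 and y 0.093, against 0.094 for the mark.

```bash
python3 -c "from cell import robot; print(robot.hand_in())"
```

```text
the job is handed in; nothing more can be done
None
```

I hooked the wide carrier over the rail about 12 cm from the mark, slid it there and released it; by my last measurement it hangs upright and still within about 2 mm of the mark, the narrow carrier is still standing in place, and the job is handed in (no verdict was returned).

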